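# Roll the clip-in edge trim of a store shelf home

### The job

The black edge trim of the shelf board on the bench stands proud: take the upright hand roller out of its plywood holder and roll it along the whole strip with firm but bounded pressure (some 18 N, never more than 28 N) until all six sections sit fully home. Then hang the roller back upright in its holder and let go. Push on the strip only with the roller, never with the gripper, and leave the other things on the bench where they are.

Things in the scene. Friction and masses are not known exactly. Their poses are not given: they have to be found in the camera images.
- shelf: A white shelf board lying flat on two battens, fixed; 190 x 290 mm, its top 40 mm above the table. Along its edge nearer the robot an aluminium channel, 46 mm wide and 264 mm long, holds the black trim strip. Origin: on the table right under the middle of the strip; y along the strip, x across it towards the rest of the board (which spans x = -30 to +160 mm), z up.
- strip (a point): A point 70 mm above the table over the shelf's origin; axes as the shelf's. The strip is 32 mm wide, of six rigid sections 40 mm long with rounded ends, 41.5 mm apart; it ends at y = -124 and +124 mm. Fully home, its top at mid-length lies 0 to 14 mm above this point, and the channel slopes along y by up to 0.045 rad either way (ends up to 5.6 mm higher or lower). No reading shows this: feel for it.
- trim1 (a joint): How far section 1 (middle at y = -103.75 mm on the shelf) stands proud of its stop, in m: 0 is fully home, starts between 0.0025 and 0.0045; noisy. Each section slides straight down against friction of 9 to 13 N (each its own), stays where it is left and ends on a hard stop, where its top is 1.5 mm above the channel's walls. The trim cracks beyond 28 N.
- trim2 (a joint): The same for section 2, whose middle is at y = -62.25 mm on the shelf.
- trim3 (a joint): The same for section 3, whose middle is at y = -20.75 mm on the shelf.
- trim4 (a joint): The same for section 4, whose middle is at y = 20.75 mm on the shelf.
- trim5 (a joint): The same for section 5, whose middle is at y = 62.25 mm on the shelf.
- trim6 (a joint): The same for section 6, whose middle is at y = 103.75 mm on the shelf.
- roller: The hand roller, an upright tool 110 mm high, about 0.27 to 0.45 kg: a black rubber wheel, 40 mm in diameter and 22 mm wide, in a steel fork; above it a grey collar plate 60 mm (x) by 66 mm (y), from 52 to 60 mm up; on top a wooden grip block. Origin: lowest point of the wheel; z up along the grip. It rolls along its own y. At the start it hangs in the holder by its collar.
- roller_grip (a point): Centre of the roller's upright grip block, 85 mm above the roller's origin; axes as the roller's. The block is 44 mm (x) by 30 mm (y), from 60 to 110 mm up. Best gripped from above across the 30 mm (fingers closing along y), fingertips just above the collar plate.
- wheel (a joint): Angle of the roller's wheel about its axle (along the roller's x, 20 mm above its origin), in rad; 20 mm of rolling is 1 rad; 0 at the start; it turns freely.
- holder: The roller's fixed plywood holder: a foot plate 76 x 92 mm carrying four walls, 66 mm (x) by 76 mm (y) outside, 60 mm high. Origin: centre of the foot, on the table; z up. It stands left or right of the shelf board, with a green parts bin on the other side.
- pocket (a point): Centre of the mouth of the holder's open pocket, 50 mm (x) by 60 mm (y), at the rim, 60 mm above the table; axes as the holder's. The roller hangs with its wheel in the pocket and its collar plate on the rim, its y along the holder's y (either way round), its origin 8 mm above the holder's, over its centre.
- partsbin: A fixed open green parts bin 120 x 100 x 60 mm on the side of the shelf board away from the holder. Bystander.
- trysquare: A carpenter's try square, wooden stock 22 x 100 x 14 mm (origin under its middle) with a 75 mm steel blade, lying on the shelf board behind the strip. Bystander.
- collarring: A steel ring, 36 mm across, 14 mm high, lying on the shelf board behind the strip. Bystander.
- jar: A closed jar, 56 mm across, 85 mm high, standing on the table beyond and to the left of the shelf board. Bystander.
- carton: A cardboard box 90 x 140 x 60 mm on the table beyond and to the right of the shelf board. Bystander.
- wrench: A wrench, 160 mm, lying on the table between the robot and the shelf board. Bystander.
Not all that is in view belongs to the job. Leave any blue look-alike of the roller alone.

How it is judged (in metres and radians):
On the way, in this order (a step that is already met when the one before it is completed fails the run):
1. the roller is lifted clear out of its holder (z of roller in the frame of holder above 0.07 m), for 0.1 s.
2. the roller rolls on the strip under load (its wheel has turned at least 2.5 rad and presses with more than 4 N) ((value of joint wheel above 2.5 rad or value of joint wheel below -2.5 rad) and contact force between roller and shelf above 4 N).
3. all six trim sections are home (value of joint each of trim1, trim2, trim3, trim4, trim5, trim6 below 0.0012 m), for 0.1 s.
At the end, for the whole second after the job is handed in: All six trim sections are within 1.2 mm of fully home; the roller hangs upright (within 0.12 rad) and still in its holder, within 10 mm of its centre and with its collar on the rim (within 4 mm), released (all of step 3 and horizontal distance between roller and holder below 0.01 m and z of roller in the frame of holder below 0.012 m and angle between roller's own z axis and vertical below 0.12 rad and linear speed of roller below 0.02 m/s); the robot touches nothing.
It fails at once if the roller presses on the strip or the shelf board with more than 28 N (contact force between roller and shelf above 28 N).
It fails at once if the gripper or arm presses on the strip or the shelf board (more than 3 N) (contact force between any of the fingers, the arm and shelf above 3 N).
It fails at once if a bystander is shifted by more than 30 mm (distance of any of trysquare, collarring, jar, carton, wrench from where it was at the start of the episode above 0.03 m).
It also fails if it takes over 72 s, if anything falls off the work surface, if the arm or the gripper's body presses on something with over 40 N, if the wrist force passes 120 N, or if a joint passes its speed limit or range.

### The arm

A 6-joint arm with a two-finger parallel gripper is mounted at the origin on the work surface. World frame = base frame: x ahead of the robot, y to its left, z up, the work surface at z = 0. Lengths are in mm, angles in rad, forces in N, time in s.
With the tool pointing down it reaches from about 275 to 1000 mm from the base axis. Payload 8.4 kg.
Tool frame: the origin (TCP) lies at the very end of the fingers, on their centre line; the grasp point (between the pads) lies 19 mm behind it; z points along the fingers, y is the direction in which the jaws open and shut (so a half turn about z gives the same grasp; the last joint's range is limited). The gripper opens to 85 mm and grips with 20 to 120 N. Pads are 22 mm wide; open, the fingers measure 114 mm over their backs; the gripper's body (76 mm by 85 mm) begins 54 mm behind the grasp point. The pads swing forward as they close: fully open they stand 13 mm farther back than shut.
Start: joints at [1.184, 0.353, 1.633, -0, 1.155, -0.002], TCP at [234.607, 579.299, 231.281] pointing down, gripper open.
Joint ranges: [-2.63, 2.63], [-0.92, 2.1], [0.06, 2.66], [-1.3, 4.44], [0, 2.69], [-3.02, 3.02]. Speed limits (rad/s): [2.22, 2.22, 2.79, 3.14, 3.14, 3.14].

### API

Orientations are given as [roll, pitch, yaw] about the fixed x, y, z axes, in that order (R = Rz(yaw) Ry(pitch) Rx(roll)).
In Python, from rig import sense, grab_frame, get_calibration, sign_off, boxes_of, trace gives the robot as it stands.
- The arm moves only by the tool servo_tool, never from a script. Its argument "rows" is a list of rows, each a list of 3 entries, a list of its own where there are three numbers: the finger opening in mm, from 0 to 85.4, then the shift along the tool's x, y, z in mm, then the turn, a rotation vector about the tool's x, y, z in degrees. A call has 1 to 8 rows; each row shifts and turns the commanded pose from where the row before left it, along the tool's axes as they then stand; what a row does not reach is not made up. A row lasts 1/8 s, in which the tool goes at most 62.5 mm and 10.7 degrees, less where a joint would pass 70% of its speed; a pose out of reach is approached as far as the arm can. A call is refused whole if a number of a shift passes 62.5 or a number of a turn 10.7, either way. A call with a gripper value outside its range is refused whole. The fingers move at their own pace and stop on an object; "force" is the grip in N (left out, the last holds). Time passes only in rows, so rows that do not move let the fingers close. It gives the time, the measured TCP pose, the force and the opening at its end, in the units of the state.
- sense(): the state, without advancing time (a new reading comes with each control period).
- grab_frame(name): name is "scene" or "top" or "wrist"; returns the picture (400x640x3 uint8, blue, green, red); there is no depth.
- get_calibration(name): a dict with "intrinsics" (3x3 intrinsics, pixels), "world_to_cam" (4x4, takes a point from world to camera coordinates). Camera axes: x right, y down, z forward; pixel columns grow to the right and rows downward; lengths in mm; the calibration is good to about 2 mm. A picture is of the moment at which its call begins: read the wrist's pose just before it. get_calibration takes no time and is no camera call; for the wrist camera it gives the pose at the moment of the call.
- sign_off(): hands the job in, once; it reports no verdict.
Trained networks look in the newest picture that a camera, given by its name, has taken for a name from the list of things; names that differ only in an ending like _2 or _b are one class to them, and where a whole thing is asked for, a point or a joint stands for the part that bears it (a point fixed in the world has none). Each returns a list of dicts, best first, with "conf" (0 to 1); they miss things now and then, are a little off and sometimes report something else, mostly with a low value. They report only what shows in the picture. A call takes as long as a camera call. They do not tell look-alikes from the thing itself.
- boxes_of(camera, thing): "centre" ([x, y, z] in mm, in the coordinates of the camera as it stood for that picture, good to about 4 mm: the middle of the surface that is visible of it).
- trace(camera, thing): "mask" (400x640 bool, what is visible of it).
The state is a dict: "clock": time; "qpos": joint angles; "qvel": joint speeds; "joint_efforts": joint torques, N m; "eef_pos": TCP position; "tcp_rot": TCP orientation; "contact_force": force on the tool from outside, world axes, zero at the start; "wrist_torque": the same for the moment, N m; "opening": opening from 0.0 (shut) to 1.0 (fully open).
Only numpy, scipy, OpenCV 4.12 (cv2) and the standard library are available. Lean on these libraries where they do the work, as an engineer would, in place of code of your own. Each camera call takes 0.05 s, during which the arm holds its last target. There are 200 camera calls.

## Working session

There is one attempt and no reset: what is moved stays moved. The work goes in short steps, Python scripts to look and compute and a tool call to move; the robot and the scene stay as the last step left them, time stands still between calls to the robot, and variables do not carry over. Pictures are saved under pics/ and viewed, about 8 in all and at most 12, crops included, and the job is handed in when it is done.

Besides the shell and the picture viewer there is one more tool, called in YAML: its name, and indented under it one key for each argument. servo_tool: Moves the arm, as the interface text tells. Its arguments: {"type":"object","properties":{"rows":{"type":"array","items":{"type":"array"}},"force":{"type":"number"}},"required":["rows"]}

```bash
mkdir -p pics; ls
cat > h.py <<'E'
import numpy as np,cv2
from rig import *
def w(cam,c):
    M=np.array(get_calibration(cam)["world_to_cam"]); return (np.linalg.inv(M)@np.r_[c,1])[:3]
def ray(cam,u,v,z):
    C=get_calibration(cam);K=np.array(C["intrinsics"]);M=np.linalg.inv(np.array(C["world_to_cam"]))
    d=M[:3,:3]@np.linalg.inv(K)@[u,v,1];o=M[:3,3];return o+d*(z-o[2])/d[2]
def px(cam,p):
    C=get_calibration(cam);q=np.array(C["intrinsics"])@(np.array(C["world_to_cam"])@np.r_[p,1])[:3];return q[:2]/q[2]
E
python3 - <<'E'
from h import *
print(sense())
for c in("scene","top"):
    cv2.imwrite(f"pics/{c}0.png",grab_frame(c))
    print(c,np.array(get_calibration(c)["world_to_cam"]).round(3).tolist(),np.array(get_calibration(c)["intrinsics"])[0])
    for n in("roller","holder","shelf","strip","partsbin","wrench","trysquare"):
        for b in boxes_of(c,n): 
            p=b["centre"]; print(c,n,round(b["conf"],2),w(c,p).round(0),px(c,w(c,p)).round(0))
E
```

```text
pics
{'clock': 0.0, 'qpos': array([ 1.18363581e+00,  3.53660551e-01,  1.63415809e+00,  3.40790606e-06,
        1.15516928e+00, -2.38558158e-03]), 'qvel': array([-8.11668810e-04, -1.27844099e-03, -8.16407022e-05,  7.91247864e-04,
       -4.64725336e-04,  6.79863273e-04]), 'joint_efforts': array([ 3.82286380e-03, -6.05240822e+01, -3.42065871e+01,  2.29464531e-04,
        9.66525986e-03,  8.46076574e-06]), 'eef_pos': array([234.40323513, 578.86046239, 230.54367161]), 'tcp_rot': array([-3.14019739e+00, -6.44437354e-06,  2.75681633e+00]), 'contact_force': array([ 0.46021797, -0.01621044,  1.21840275]), 'wrist_torque': array([-0.02336134, -0.03530286, -0.00644008]), 'opening': 1.000933938784581}
scene [[0.435, 0.9, -0.004, -269.881], [0.721, -0.351, -0.598, -325.593], [-0.539, 0.257, -0.802, 1288.786], [0.0, 0.0, 0.0, 1.0]] [375.19668212   0.         318.05669568]
scene roller 0.83 [492. 265.  90.] [385. 155.]
scene roller 0.6 [515. 431.  71.] [438. 147.]
scene holder 0.79 [512. 245.  32.] [380. 177.]
scene holder 0.41 [366. -53.   7.] [263. 182.]
scene shelf 0.88 [632.  27.  44.] [330. 23
[... 545 characters left out ...]
317.25605855]
top roller 0.76 [477. 270.  68.] [238. 233.]
top roller 0.57 [494. 430.  57.] [180. 229.]
top holder 0.93 [466. 242.  30.] [250. 239.]
top holder 0.72 [ 702. -331.   64.] [454. 149.]
top holder 0.6 [571.  23.  79.] [329. 196.]
top shelf 0.85 [621.  42.  42.] [321. 182.]
top shelf 0.61 [571. -25.  78.] [346. 196.]
top strip 0.89 [620.  41.  40.] [322. 182.]
top strip 0.48 [578. -57.  75.] [358. 194.]
top partsbin 0.84 [ 516. -326.   20.] [453. 217.]
top wrench 0.78 [346. -55.   9.] [358. 280.]
top wrench 0.55 [ 701. -333.   61.] [455. 150.]
top wrench 0.46 [561.  99.  77.] [301. 201.]
top trysquare 0.89 [628.  88.  51.] [305. 179.]
top trysquare 0.74 [673. -55.  52.] [355. 162.]
```

Run:
```python
import cv2
a=cv2.imread("pics/top0.png")[120:310,150:470];b=cv2.imread("pics/scene0.png")[100:330,180:500]
cv2.imwrite("pics/top0z.png",cv2.resize(a,None,fx=2.5,fy=2.5,interpolation=cv2.INTER_CUBIC))
cv2.imwrite("pics/sc0z.png",cv2.resize(b,None,fx=2.5,fy=2.5,interpolation=cv2.INTER_CUBIC))
```

```text
(no output)
```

View pics/top0z.png

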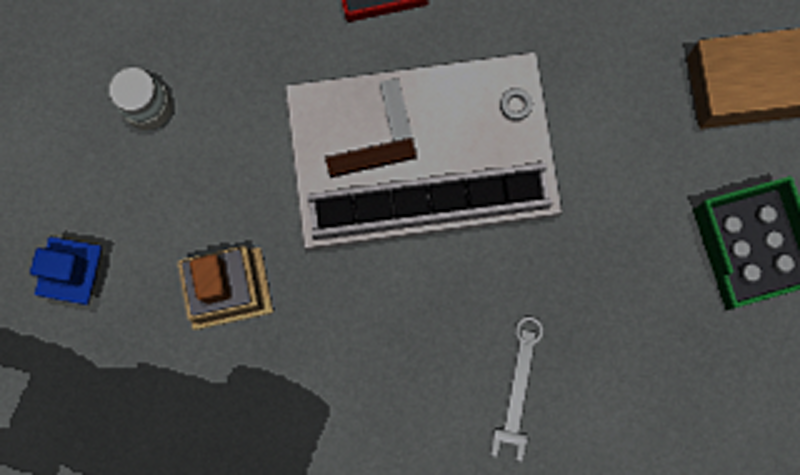

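View pics/sc0z.png

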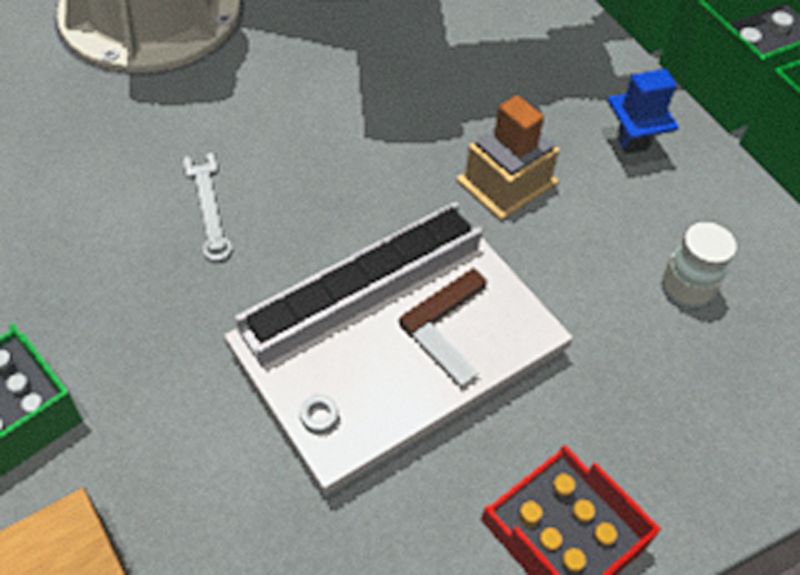

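Top view: the real roller is the brown grip on the tan holder at top pixel (234,231). The only thing it could be confused with is the blue upright tool at (173,225). The shelf is at about (321,180), with its strip running from (276,205) to (367,194). The wrench and the bystanders are clear of both.

Run:
```python
from h import *
f=lambda u,v,z:ray("top",150+u/2.5,120+v/2.5,z)
C=[f(307,240,40),f(560,209,40),f(537,54,40),f(288,86,40)]
for c in C: print(c.round(0))
print("sizes",[np.linalg.norm(C[i]-C[(i+1)%4]).round(0) for i in range(4)])
d=C[0]-C[1]; print("shelf y-axis yaw",np.arctan2(d[1],d[0])-np.pi/2, np.arctan2(*( (C[3]-C[2])[[1,0]]))-np.pi/2)
s=[f(316,213,75),f(544,187,75)];print("strip ends",s,np.linalg.norm(s[0]-s[1]),(s[0]+s[1])/2)
print("block top",f(208,262,118), "block mid?",f(210,278,90))
H=[f(180,263,60),f(258,248,60),f(268,303,60),f(190,319,60)]
print("holder",[h.round(0) for h in H],np.mean(H,0),[np.linalg.norm(H[i]-H[(i+1)%4]).round(0) for i in range(4)])
C=get_calibration("wrist");M=np.linalg.inv(np.array(C["world_to_cam"]));print("wrist cam",M.round(2).tolist(),np.array(C["intrinsics"])[0])
s=sense();print(s["eef_pos"],s["tcp_rot"])
```

```text
[527. 179.  40.]
[ 556. -104.   40.]
[737. -85.  40.]
[705. 201.  40.]
sizes [np.float64(284.0), np.float64(182.0), np.float64(288.0), np.float64(180.0)]
shelf y-axis yaw 0.10383476529226687 0.11151085619416401
strip ends [array([550.60419601, 165.19855574,  75.        ]), array([574.38645735, -82.96503011,  75.        ])] 249.30054410987 [562.49532668  41.11676282  75.        ]
block top [493.22458608 272.86160842 118.        ] block mid? [480.00290739 276.16397766  90.        ]
holder [array([501., 315.,  60.]), array([516., 230.,  60.]), array([455., 219.,  60.]), array([440., 303.,  60.])] [477.88732611 266.88884239  60.        ] [np.float64(86.0), np.float64(61.0), np.float64(86.0), np.float64(62.0)]
wrist cam [[0.37, 0.89, 0.25, 171.38], [0.93, -0.36, -0.1, 605.13], [-0.0, 0.27, -0.96, 374.09], [0.0, 0.0, 0.0, 1.0]] [329.3073949    0.         315.43966568]
[234.60882908 579.30883294 231.28147759] [-3.14158796e+00  1.41531359e-06  2.75680805e+00]
```

```bash
cat >> h.py <<'E'
from scipy.spatial.transform import Rotation as Ro
def plan(p,yaw):
    s=sense();R=Ro.from_euler("xyz",s["tcp_rot"]).as_matrix();T=Ro.from_euler("xyz",[np.pi,0,yaw])
    print("at",s["eef_pos"].round(1),s["tcp_rot"].round(4),"t",round(s["clock"],2),"F",s["contact_force"].round(1),"open",round(s["opening"],3))
    print("shift(tool)",(R.T@(np.array(p)-s["eef_pos"])).round(1),"turn deg",np.degrees((Ro.from_matrix(R).inv()*T).as_rotvec()).round(1))
E
python3 -c "
from h import *
plan([480,267,231],3.317)"
```

```text
at [234.6 579.3 231.3] [-3.1416  0.      2.7568] t 0.8 F [-0.1 -0.9  0.5] open 0.998
shift(tool) [-3.447e+02 -1.974e+02  3.000e-01] turn deg [ -0.    0.  -32.1]
```

servo_tool:
  rows:
    - [85,[-49,-28,0],[0,0,0]]
    - [85,[-49,-28,0],[0,0,0]]
    - [85,[-49,-28,0],[0,0,0]]
    - [85,[-49,-28,0],[0,0,0]]
    - [85,[-49,-28,0],[0,0,0]]
    - [85,[-49,-28,0],[0,0,0]]
    - [85,[-49,-28,0],[0,0,0]]
    - [85,[0,0,0],[0,0,-10.7]]

```text
clock: 1.8
eef_pos: [481.1, 266.0, 231.5]
tcp_rot: [-3.141, 0.001, 2.943]
contact_force: [-0.4, 0.3, -0.5]
opening: 0.995
```

servo_tool:
  rows:
    - [85,[0,0,0],[0,0,-10.7]]
    - [85,[0,0,0],[0,0,-10.7]]
    - [85,[0,0,0],[0,0,0]]

```text
clock: 2.17
eef_pos: [479.0, 268.8, 231.3]
tcp_rot: [3.142, 0.0, -2.968]
contact_force: [0.4, -0.3, 0.2]
opening: 0.995
```

Run:
```python
from h import *
plan([480,267,231],3.317)
I=grab_frame("wrist");cv2.imwrite("pics/w1.png",I)
C=get_calibration("wrist");np.save("c1.npy",np.array(C["world_to_cam"]))
for n in("roller","holder"):
    for b in boxes_of("wrist",n): print(n,b["conf"],w("wrist",b["centre"]).round(0))
```

```text
at [479.  268.8 231.3] [ 3.1416e+00  1.0000e-04 -2.9676e+00] t 2.17 F [ 0.4 -0.3  0.2] open 0.995
shift(tool) [-0.7 -2.   0.3] turn deg [ 0.   0.  -0.1]
roller 0.88 [475. 271.  65.]
roller 0.56 [487. 422.  72.]
holder 0.76 [455. 268.  47.]
```

View pics/w1.png

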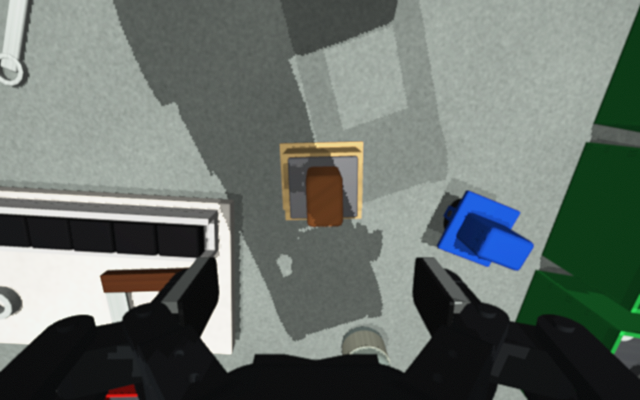

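```bash
cat >> h.py <<'E'
from scipy.optimize import minimize
def hullmask(M,K,boxes,x,y,yaw,ss=4):
    m=np.zeros((400*1,640*1),np.uint8);c,s=np.cos(yaw),np.sin(yaw)
    for (a,b,z0,z1) in boxes:
        P=np.array([[x+c*i*a-s*j*b,y+s*i*a+c*j*b,z,1] for i in(-.5,.5) for j in(-.5,.5) for z in(z0,z1)])
        q=(K@(M@P.T)[:3]).T;q=q[:,:2]/q[:,2:]
        cv2.fillConvexPoly(m,cv2.convexHull((q*16).round().astype(np.int32)),255,cv2.LINE_AA,4)
    return m/255.
def fit(mask,M,K,boxes,p0):
    t=mask.astype(float)
    f=lambda p:np.abs(t-hullmask(M,K,boxes,p[0],p[1],p[2]/50)).sum()
    S=np.array([p0]+[np.array(p0)+d for d in np.diag([10,10,6])],float)
    r=minimize(f,S[0],method="Nelder-Mead",options=dict(initial_simplex=S,xatol=.05,fatol=.1))
    return r.x[0],r.x[1],r.x[2]/50,r.fun,t.sum()
E
python3 - <<'E'
from h import *
I=cv2.imread("pics/w1.png");M=np.load("c1.npy");K=np.array(get_calibration("wrist")["intrinsics"])
h=cv2.cvtColor(I,cv2.COLOR_BGR2HSV);roi=np.zeros((400,640),bool);roi[130:240,265:385]=1
H,S,V=[h[...,i].astype(int) for i in range(3)]
br=roi&(S>120)&(H<15)&(V>40)
br=cv2.morphologyEx(br.astype(np.uint8),cv2.MORPH_CLOSE,np.ones((5,5)))>0
tan=roi&(S>60)&(H<30)
tan=cv2.morphologyEx(tan.astype(np.uint8),cv2.MORPH_OPEN,np.ones((2,2)))
hull=np.zeros((400,640),np.uint8);cv2.fillConvexPoly(hull,cv2.convexHull(np.argwhere(tan)[:,::-1].astype(np.int32)),1)
print("block",np.round(fit(br,M,K,[(44,30,68,118)],[477,270,.17*50]),3))
tr=[(76,92,0,6),(66,76,0,60),(44,30,68,118)]
for t in(6,10): print("holder",np.round(fit(hull>0,M,K,[(76,92,0,t),(66,76,0,60),(44,30,68,118)],[477,270,.17*50]),3))
o=I.copy();o[br]=(255,0,255);cv2.imwrite("pics/w1m.png",np.hstack([cv2.resize(o[130:240,265:385],None,fx=3,fy=3),cv2.resize(I[130:240,265:385],None,fx=3,fy=3)]))
print(px("wrist",[479,268.8,70]),px("wrist",[479,268.8,118]))
E
```

```text
block [4.77770e+02 2.75946e+02 1.64000e-01 3.98239e+02 2.04300e+03]
holder [4.80447e+02 2.77097e+02 1.95000e-01 2.80475e+02 6.77800e+03]
holder [4.80366e+02 2.77052e+02 1.96000e-01 2.89863e+02 6.77800e+03]
[315.37736734 187.25870768] [315.37327401 200.35418799]
```

View pics/w1m.png

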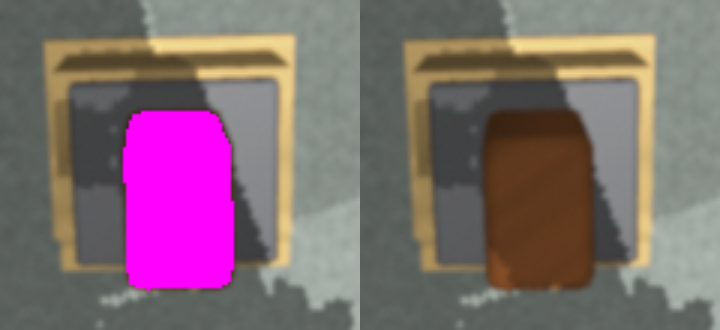

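The crop confirms the choice: a brown grip block on the grey collar in the tan holder. The block and holder fits agree to about 2 mm, at (479, 276) with yaw about 0.18.

servo_tool:
  rows:
    - [85,[-1.5,7.5,30],[0,0,0]]
    - [85,[0,0,45],[0,0,0]]
    - [85,[0,0,45],[0,0,0]]
    - [85,[0,0,25],[0,0,0]]
    - [85,[0,0,14],[0,0,0]]
    - [85,[0,0,0],[0,0,0]]

```text
clock: 3.08
eef_pos: [478.9, 276.4, 71.8]
tcp_rot: [-3.141, -0.001, -2.967]
contact_force: [1.1, -0.0, 0.7]
opening: 0.991
```

servo_tool:
  force: 100
  rows:
    - [10,[0,0,0],[0,0,0]]
    - [10,[0,0,0],[0,0,0]]
    - [10,[0,0,0],[0,0,0]]
    - [10,[0,0,0],[0,0,0]]
    - [10,[0,0,0],[0,0,0]]
    - [10,[0,0,0],[0,0,0]]

```text
clock: 3.82
eef_pos: [479.7, 276.8, 73.3]
tcp_rot: [3.141, 0.001, -2.966]
contact_force: [-1.7, -0.5, 6.3]
opening: 0.34
```

Run:
```python
from h import *
plan([480,277,71.5],3.317)
I=cv2.imread("pics/top0.png");C=get_calibration("top");K=np.array(C["intrinsics"]);M=np.array(C["world_to_cam"])
roi=np.zeros((400,640),bool);roi[185:217,270:372]=1
bl=roi&(I.max(2)<45)
bl=cv2.morphologyEx(bl.astype(np.uint8),cv2.MORPH_CLOSE,np.ones((5,5)))
n,l,st,_=cv2.connectedComponentsWithStats(bl);k=1+st[1:,4].argmax();bl=l==k
print(st[k]);
for z in(72,82):print("strip",np.round(fit(bl,M,K,[(32,248,z-1,z)],[562,41,.107*50]),3))
g=np.zeros((400,640),bool);g[140:222,260:380]=1
wh=g&(I.min(2)>110);
wh=cv2.morphologyEx(wh.astype(np.uint8),cv2.MORPH_OPEN,np.ones((3,3)))
hull=np.zeros((400,640),np.uint8);cv2.fillConvexPoly(hull,cv2.convexHull(np.argwhere(wh)[:,::-1].astype(np.int32)),1)
print("board centre",np.round(fit(hull>0,M,K,[(190,290,39,40)],[630,45,.107*50]),3))
```

```text
at [479.7 276.8  73.3] [ 3.1412e+00  1.4000e-03 -2.9661e+00] t 3.83 F [-1.7 -0.5  6.3] open 0.34
shift(tool) [-0.4  0.1  1.8] turn deg [0.  0.1 0. ]
[ 274  188   93   28 1404]
strip [5.59789e+02 4.32030e+01 1.03000e-01 2.44263e+02 1.40400e+03]
strip [5.56652e+02 4.49730e+01 1.12000e-01 2.43282e+02 1.40400e+03]
board centre [6.30921e+02 5.03600e+01 1.19000e-01 2.24784e+02 6.73800e+03]
```

servo_tool:
  rows:
    - [10,[0,0,-10],[0,0,0]]
    - [10,[0,0,-30],[0,0,0]]
    - [10,[0,0,-50],[0,0,0]]
    - [10,[0,0,-50],[0,0,0]]
    - [10,[0,0,-50],[0,0,0]]
    - [10,[0,0,0],[0,0,0]]
    - [10,[0,0,0],[0,0,0]]

```text
clock: 4.7
eef_pos: [478.4, 276.1, 261.6]
tcp_rot: [-3.141, -0.001, -2.966]
contact_force: [-0.1, -0.6, -4.1]
opening: 0.338
```

Run:
```python
from h import *
plan([530,45,262],3.25)
```

```text
at [478.4 276.1 261.6] [-3.1412e+00 -1.1000e-03 -2.9662e+00] t 4.7 F [-0.1 -0.6 -4.1] open 0.338
shift(tool) [ -10.5 -236.6   -0.3] turn deg [-0.  -0.1  3.8]
```

servo_tool:
  rows:
    - [10,[-8,-48.5,0],[0,0,0]]
    - [10,[-8,-48.5,0],[0,0,0]]
    - [10,[-8,-48.5,0],[0,0,0]]
    - [10,[-8,-48.5,0],[0,0,0]]
    - [10,[-8,-48.5,0],[0,0,0]]
    - [10,[0,0,0],[0,0,3.8]]
    - [10,[0,0,0],[0,0,0]]

```text
clock: 5.58
eef_pos: [559.7, 44.1, 260.1]
tcp_rot: [3.141, -0.004, -3.033]
contact_force: [0.2, 0.5, -3.8]
opening: 0.341
```

Run:
```python
from h import *
plan([560,44,262],3.25)
I=grab_frame("wrist");cv2.imwrite("pics/w2.png",I)
C=get_calibration("wrist");np.save("c2.npy",np.array(C["world_to_cam"]))
for z in(70,85):print([px("wrist",[x,y,z]).round(0).tolist() for x,y in((548,166),(575,-81))])
```

```text
at [559.7  44.1 260.1] [ 3.1414 -0.0039 -3.0333] t 5.58 F [ 0.2  0.5 -3.8] open 0.341
shift(tool) [-0.3 -0.1 -1.9] turn deg [ 0.  -0.2 -0. ]
[[434.0, 183.0], [193.0, 183.0]]
[[439.0, 186.0], [187.0, 186.0]]
```

View pics/w2.png

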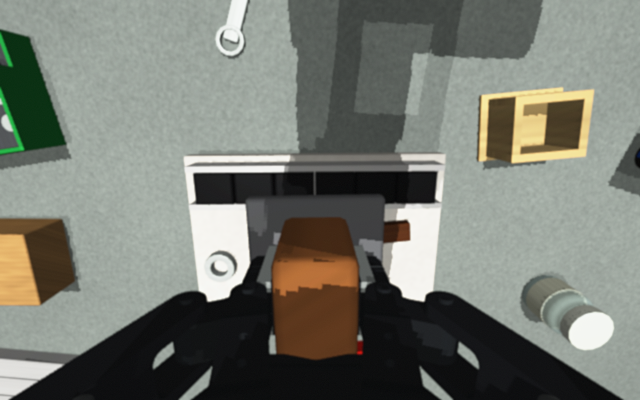

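Run:
```python
from h import *
I=cv2.imread("pics/w2.png")
g=I.max(2).astype(int)
for u in(198,210,225,415,430): 
    c=g[150:225,u];print(u,[(150+i,c[i]) for i in range(14,60) if abs(c[i]-c[i-1])>25])
for v in(180,188,196):
    c=g[v];print(v,[(i,c[i]) for i in range(175,460) if abs(c[i]-c[i-1])>30])
for z in(72,78,84):
    P=[ray("wrist",u,v,z) for u,v in((437,188),(193.5,188),(315,172),(315,204))]
    d=P[0]-P[1];print(z,"len",np.linalg.norm(d).round(1),"wid",np.linalg.norm(P[2]-P[3]).round(1),"mid",((P[0]+P[1])/2).round(1),((P[2]+P[3])/2).round(1),"yaw",round(np.arctan2(d[1],d[0])-np.pi/2,4))
```

```text
198 [(166, np.int64(186)), (167, np.int64(236)), (172, np.int64(177)), (173, np.int64(81)), (174, np.int64(30)), (203, np.int64(50)), (204, np.int64(144)), (205, np.int64(228))]
210 [(165, np.int64(134)), (166, np.int64(200)), (167, np.int64(239)), (172, np.int64(170)), (173, np.int64(71)), (174, np.int64(26)), (203, np.int64(57)), (204, np.int64(148)), (205, np.int64(227))]
225 [(165, np.int64(140)), (166, np.int64(207)), (167, np.int64(240)), (172, np.int64(165)), (173, np.int64(64)), (174, np.int64(28)), (203, np.int64(66)), (204, np.int64(161)), (205, np.int64(234))]
415 [(164, np.int64(135)), (165, np.int64(188)), (170, np.int64(163)), (171, np.int64(90)), (172, np.int64(29)), (203, np.int64(119)), (204, np.int64(198)), (205, np.int64(226))]
430 [(164, np.int64(148)), (165, np.int64(191)), (170, np.int64(163)), (171, np.int64(90)), (172, np.int64(29)), (203, np.int64(110)), (204, np.int64(182))]
180 [(186, np.int64(225)), (193, np.int64(171)), (194, np.int64(71)), (195, np.int64(28)), (313, np.int64(48)), (316, np.int64(26)), (436, np.int64(113)), (437, np.int64(192)), (438, np.int64(225))]
188 [(187, np.int64(228)), (194, np.int64(165)), (195, np.int64(63)), (196, np.int64(28)), (435, np.int64(85)), (436, np.int64(167)), (437, np.int64(220)), (443, np.int64(188))]
196 [(188, np.int64(232)), (195, np.int64(156)), (196, np.int64(54)), (434, np.int64(70)), (435, np.int64(171)), (436, np.int64(243)), (442, np.int64(191))]
72 len 250.9 wid 33.7 mid [566.1  45.1  72. ] [566.4  44.9  72. ] yaw 0.1109
78 len 246.3 wid 33.1 mid [564.8  45.   78. ] [565.   44.7  78. ] yaw 0.1109
84 len 241.8 wid 32.5 mid [563.4  44.8  84. ] [563.7  44.6  84. ] yaw 0.1109
```

Wrist view: the strip runs from pixel (194,188) to (436,188), and the holder is empty at (540,125). That puts the strip's middle at (565.5, 45) with yaw 0.11, and the length check (247–251 mm) fits. The roller is held straight. I'll go above section 1 next.

Run:
```python
from h import *
plan([576.9,-58.4,170],3.2525)
```

```text
at [559.8  44.6 260.5] [ 3.1413 -0.0033 -3.0315] t 5.62 F [-0.9  0.5 -2.8] open 0.339
shift(tool) [  -6.  -104.3   90.4] turn deg [ 0.  -0.2 -0. ]
```

servo_tool:
  rows:
    - [10,[-3,-52,0],[0,-0.2,0]]
    - [10,[-3,-52,20],[0,0,0]]
    - [10,[0,0,35],[0,0,0]]
    - [10,[0,0,36],[0,0,0]]
    - [10,[0,0,0],[0,0,0]]
    - [10,[0,0,0],[0,0,0]]
    - [10,[0,0,0],[0,0,0]]

```text
clock: 6.5
eef_pos: [579.5, -57.7, 173.0]
tcp_rot: [-3.141, 0.006, -3.032]
contact_force: [0.2, 0.2, -2.7]
opening: 0.337
```

servo_tool:
  rows:
    - [10,[0,0,2],[0,0,0]]
    - [10,[0,0,2],[0,0,0]]
    - [10,[0,0,0],[0,0,0]]

```text
clock: 6.88
eef_pos: [578.4, -58.0, 167.3]
tcp_rot: [3.142, 0.003, -3.032]
contact_force: [-0.9, -1.0, -3.3]
opening: 0.337
```

servo_tool:
  rows:
    - [10,[1.5,0,2],[0,0,0]]
    - [10,[0,0,2],[0,0,0]]
    - [10,[0,0,2],[0,0,0]]
    - [10,[0,0,1],[0,0,0]]
    - [10,[0,0,0],[0,0,0]]
    - [10,[0,0,0],[0,0,0]]

```text
clock: 7.62
eef_pos: [577.1, -58.1, 160.3]
tcp_rot: [-3.142, 0.004, -3.032]
contact_force: [0.2, 0.3, -3.3]
opening: 0.334
```

servo_tool:
  rows:
    - [10,[0,0,1],[0,0,0]]
    - [10,[0,0,1],[0,0,0]]
    - [10,[0,0,1],[0,0,0]]
    - [10,[0,0,0],[0,0,0]]

```text
clock: 8.12
eef_pos: [576.9, -58.1, 157.2]
tcp_rot: [3.142, 0.003, -3.032]
contact_force: [0.0, -0.3, -2.9]
opening: 0.34
```

servo_tool:
  rows:
    - [10,[0,0,1],[0,0,0]]
    - [10,[0,0,1],[0,0,0]]
    - [10,[0,0,0],[0,0,0]]

```text
clock: 8.5
eef_pos: [577.0, -58.1, 155.2]
tcp_rot: [3.142, 0.003, -3.032]
contact_force: [-0.2, 0.9, -2.8]
opening: 0.341
```

servo_tool:
  rows:
    - [10,[0,0,1],[0,0,0]]
    - [10,[0,0,1],[0,0,0]]
    - [10,[0,0,0],[0,0,0]]

```text
clock: 8.88
eef_pos: [576.9, -58.1, 153.2]
tcp_rot: [3.142, 0.003, -3.032]
contact_force: [-0.2, -0.7, -3.1]
opening: 0.341
```

servo_tool:
  rows:
    - [10,[0,0,1],[0,0,0]]
    - [10,[0,0,1],[0,0,0]]
    - [10,[0,0,0],[0,0,0]]

```text
clock: 9.25
eef_pos: [577.0, -58.1, 151.2]
tcp_rot: [3.142, 0.003, -3.032]
contact_force: [0.2, -0.6, -2.7]
opening: 0.338
```

servo_tool:
  rows:
    - [10,[0,0,1],[0,0,0]]
    - [10,[0,0,1],[0,0,0]]
    - [10,[0,0,0],[0,0,0]]

```text
clock: 9.62
eef_pos: [577.0, -58.1, 149.2]
tcp_rot: [3.142, 0.003, -3.032]
contact_force: [-0.3, -0.6, -3.1]
opening: 0.342
```

servo_tool:
  rows:
    - [10,[0,0,1.5],[0,0,0]]
    - [10,[0,0,1.5],[0,0,0]]
    - [10,[0,0,0],[0,0,0]]

```text
clock: 10.0
eef_pos: [577.0, -58.1, 146.1]
tcp_rot: [3.142, 0.003, -3.032]
contact_force: [-0.3, -0.1, -4.1]
opening: 0.34
```

servo_tool:
  rows:
    - [10,[0,0,1],[0,0,0]]
    - [10,[0,0,1],[0,0,0]]
    - [10,[0,0,0],[0,0,0]]

```text
clock: 10.38
eef_pos: [577.0, -58.1, 144.2]
tcp_rot: [3.142, 0.003, -3.032]
contact_force: [0.1, 0.3, -3.7]
opening: 0.337
```

servo_tool:
  rows:
    - [10,[0,0,1],[0,0,0]]
    - [10,[0,0,1],[0,0,0]]
    - [10,[0,0,0],[0,0,0]]

```text
clock: 10.75
eef_pos: [577.0, -58.1, 142.2]
tcp_rot: [3.142, 0.003, -3.032]
contact_force: [-0.2, -0.4, -3.3]
opening: 0.338
```

servo_tool:
  rows:
    - [10,[0,0,1],[0,0,0]]
    - [10,[0,0,1],[0,0,0]]
    - [10,[0,0,0],[0,0,0]]

```text
clock: 11.12
eef_pos: [577.1, -58.1, 140.4]
tcp_rot: [-3.142, 0.004, -3.032]
contact_force: [0.3, -1.2, -1.9]
opening: 0.34
```

servo_tool:
  rows:
    - [10,[0,0,1],[0,0,0]]
    - [10,[0,0,0],[0,0,0]]

```text
clock: 11.38
eef_pos: [577.3, -58.2, 140.0]
tcp_rot: [-3.141, 0.004, -3.032]
contact_force: [-2.1, -0.2, 4.5]
opening: 0.337
```

servo_tool:
  rows:
    - [10,[0,0,1],[0,0,0]]
    - [10,[0,0,0],[0,0,0]]

```text
clock: 11.62
eef_pos: [577.3, -58.2, 139.1]
tcp_rot: [-3.141, 0.004, -3.032]
contact_force: [-2.1, -0.2, 7.1]
opening: 0.338
```

servo_tool:
  rows:
    - [10,[0,0,1],[0,0,0]]
    - [10,[0,0,0],[0,0,0]]

```text
clock: 11.88
eef_pos: [577.3, -58.2, 138.2]
tcp_rot: [-3.141, 0.004, -3.032]
contact_force: [-2.2, -0.1, 6.3]
opening: 0.34
```

servo_tool:
  rows:
    - [10,[0,0,0.5],[0,0,0]]
    - [10,[0,0,0],[0,0,0]]

```text
clock: 12.12
eef_pos: [577.4, -58.2, 137.7]
tcp_rot: [-3.141, 0.004, -3.032]
contact_force: [-3.1, 0.6, 6.5]
opening: 0.336
```

servo_tool:
  rows:
    - [10,[0,0,0.4],[0,0,0]]
    - [10,[0,0,0],[0,0,0]]

```text
clock: 12.38
eef_pos: [577.4, -58.2, 137.3]
tcp_rot: [-3.141, 0.004, -3.032]
contact_force: [-1.8, -0.1, 7.6]
opening: 0.339
```

servo_tool:
  rows:
    - [10,[0,0,0.4],[0,0,0]]
    - [10,[0,0,0],[0,0,0]]

```text
clock: 12.62
eef_pos: [577.4, -58.2, 137.1]
tcp_rot: [-3.141, 0.004, -3.032]
contact_force: [-3.3, 0.6, 9.0]
opening: 0.345
```

servo_tool:
  rows:
    - [10,[0,0,0.4],[0,0,0]]
    - [10,[0,0,0],[0,0,0]]

```text
clock: 12.88
eef_pos: [577.5, -58.2, 137.0]
tcp_rot: [-3.141, 0.005, -3.032]
contact_force: [-5.1, 0.4, 12.9]
opening: 0.342
```

servo_tool:
  rows:
    - [10,[0,0,0.2],[0,0,0]]
    - [10,[0,0,0],[0,0,0]]

```text
clock: 13.12
eef_pos: [577.5, -58.3, 137.0]
tcp_rot: [-3.141, 0.005, -3.032]
contact_force: [-4.1, 1.1, 13.3]
opening: 0.34
```

servo_tool:
  rows:
    - [10,[0,4,0],[0,0,0]]
    - [10,[0,4,0],[0,0,0]]
    - [10,[0,0,0],[0,0,0]]

```text
clock: 13.5
eef_pos: [576.6, -50.2, 137.0]
tcp_rot: [-3.141, 0.005, -3.032]
contact_force: [-4.7, -0.8, 15.1]
opening: 0.339
```

servo_tool:
  rows:
    - [10,[0,4,-0.1],[0,0,0]]
    - [10,[0,4,-0.1],[0,0,0]]
    - [10,[0,0,0],[0,0,0]]

```text
clock: 13.88
eef_pos: [575.8, -42.8, 137.1]
tcp_rot: [-3.14, 0.005, -3.032]
contact_force: [-3.8, -3.2, 12.8]
opening: 0.337
```

servo_tool:
  rows:
    - [10,[0,3,0],[0,0,0]]
    - [10,[0,3,0],[0,0,0]]
    - [10,[0,0,0],[0,0,0]]

```text
clock: 14.25
eef_pos: [575.0, -36.5, 137.0]
tcp_rot: [-3.141, 0.004, -3.032]
contact_force: [-3.5, -0.5, 12.5]
opening: 0.334
```

servo_tool:
  rows:
    - [10,[0,3,0],[0,0,0]]
    - [10,[0,3,0],[0,0,0]]
    - [10,[0,0,0],[0,0,0]]

```text
clock: 14.62
eef_pos: [574.3, -30.3, 137.1]
tcp_rot: [-3.141, 0.004, -3.032]
contact_force: [-4.9, 0.1, 13.4]
opening: 0.336
```

servo_tool:
  rows:
    - [10,[0,4,0],[0,0,0]]
    - [10,[0,4,0],[0,0,0]]
    - [10,[0,4,0],[0,0,0]]
    - [10,[0,0,0],[0,0,0]]

```text
clock: 15.12
eef_pos: [572.9, -18.3, 137.3]
tcp_rot: [-3.141, 0.004, -3.032]
contact_force: [-5.8, -1.1, 16.1]
opening: 0.339
```

servo_tool:
  rows:
    - [10,[0,4,0],[0,0,0]]
    - [10,[0,4,0],[0,0,0]]
    - [10,[0,4,0],[0,0,0]]
    - [10,[0,0,0],[0,0,0]]

```text
clock: 15.62
eef_pos: [571.5, -6.4, 137.3]
tcp_rot: [-3.141, 0.004, -3.032]
contact_force: [-6.6, -0.6, 16.3]
opening: 0.339
```

servo_tool:
  rows:
    - [10,[0.3,4,-0.2],[0,0,0]]
    - [10,[0,4,0],[0,0,0]]
    - [10,[0,4,0],[0,0,0]]
    - [10,[0,0,0],[0,0,0]]

```text
clock: 16.12
eef_pos: [570.1, 5.3, 137.3]
tcp_rot: [-3.141, 0.004, -3.032]
contact_force: [-5.1, -1.1, 14.7]
opening: 0.337
```

servo_tool:
  rows:
    - [10,[0,4,0],[0,0,0]]
    - [10,[0,4,0],[0,0,0]]
    - [10,[0,4,0],[0,0,0]]
    - [10,[0,0,0],[0,0,0]]

```text
clock: 16.62
eef_pos: [568.7, 17.5, 137.5]
tcp_rot: [-3.141, 0.004, -3.032]
contact_force: [-5.2, -0.6, 16.5]
opening: 0.337
```

servo_tool:
  rows:
    - [10,[0,4,-0.2],[0,0,0]]
    - [10,[0,4,0],[0,0,0]]
    - [10,[0,4,0],[0,0,0]]
    - [10,[0,0,0],[0,0,0]]

```text
clock: 17.12
eef_pos: [567.3, 29.5, 137.6]
tcp_rot: [-3.142, 0.004, -3.032]
contact_force: [-5.7, -0.5, 16.2]
opening: 0.34
```

servo_tool:
  rows:
    - [10,[0,4,0],[0,0,0]]
    - [10,[0,4,0],[0,0,0]]
    - [10,[0,4,0],[0,0,0]]
    - [10,[0,0,0],[0,0,0]]

```text
clock: 17.62
eef_pos: [566.1, 40.7, 137.6]
tcp_rot: [-3.14, 0.004, -3.032]
contact_force: [-6.6, -4.2, 16.9]
opening: 0.342
```

servo_tool:
  rows:
    - [10,[0,4,-0.1],[0,0,0]]
    - [10,[0,4,0],[0,0,0]]
    - [10,[0,4,0],[0,0,0]]
    - [10,[0,0,0],[0,0,0]]

```text
clock: 18.12
eef_pos: [564.7, 53.4, 137.8]
tcp_rot: [-3.142, 0.004, -3.032]
contact_force: [-6.0, 0.1, 16.2]
opening: 0.336
```

servo_tool:
  rows:
    - [10,[0,4,-0.2],[0,0,0]]
    - [10,[0,4,0],[0,0,0]]
    - [10,[0,4,0],[0,0,0]]
    - [10,[0,0,0],[0,0,0]]

```text
clock: 18.62
eef_pos: [563.3, 65.4, 137.8]
tcp_rot: [3.141, 0.004, -3.032]
contact_force: [-5.0, -0.5, 16.1]
opening: 0.338
```

servo_tool:
  rows:
    - [10,[0,4,-0.1],[0,0,0]]
    - [10,[0,4,0],[0,0,0]]
    - [10,[0,4,0],[0,0,0]]
    - [10,[0,0,0],[0,0,0]]

```text
clock: 19.12
eef_pos: [562.1, 76.0, 138.0]
tcp_rot: [-3.139, 0.004, -3.031]
contact_force: [-5.2, -7.2, 15.2]
opening: 0.342
```

servo_tool:
  rows:
    - [10,[0,4,-0.1],[0,0,0]]
    - [10,[0,4,0],[0,0,0]]
    - [10,[0,4,0],[0,0,0]]
    - [10,[0,0,0],[0,0,0]]

```text
clock: 19.62
eef_pos: [561.0, 89.1, 138.0]
tcp_rot: [-3.142, 0.005, -3.032]
contact_force: [-4.5, -0.5, 13.8]
opening: 0.34
```

servo_tool:
  rows:
    - [10,[0,4,0],[0,0,0]]
    - [10,[0,4,0],[0,0,0]]
    - [10,[0,4,0],[0,0,0]]
    - [10,[0,0,0],[0,0,0]]

```text
clock: 20.12
eef_pos: [559.6, 101.3, 138.1]
tcp_rot: [3.141, 0.004, -3.032]
contact_force: [-5.6, -0.6, 14.7]
opening: 0.341
```

servo_tool:
  rows:
    - [10,[0,4,-0.1],[0,0,0]]
    - [10,[0,4,0],[0,0,0]]
    - [10,[0,4,0],[0,0,0]]
    - [10,[0,0,0],[0,0,0]]

```text
clock: 20.62
eef_pos: [558.2, 113.2, 138.2]
tcp_rot: [3.141, 0.004, -3.032]
contact_force: [-4.6, -0.6, 15.6]
opening: 0.337
```

servo_tool:
  rows:
    - [10,[0,4,-0.1],[0,0,0]]
    - [10,[0,4,0],[0,0,0]]
    - [10,[0,3,0],[0,0,0]]
    - [10,[0,0,0],[0,0,0]]

```text
clock: 21.12
eef_pos: [557.0, 123.5, 138.2]
tcp_rot: [-3.141, 0.004, -3.032]
contact_force: [-5.1, -2.4, 13.2]
opening: 0.344
```

servo_tool:
  rows:
    - [10,[0,3,0],[0,0,0]]
    - [10,[0,3,0],[0,0,0]]
    - [10,[0,3,0],[0,0,0]]
    - [10,[0,0,0],[0,0,0]]

```text
clock: 21.62
eef_pos: [556.0, 133.0, 138.2]
tcp_rot: [3.141, 0.004, -3.032]
contact_force: [-5.1, -0.6, 15.3]
opening: 0.339
```

servo_tool:
  rows:
    - [10,[0,4,0],[0,0,0]]
    - [10,[0,4,-0.1],[0,0,0]]
    - [10,[0,4,0],[0,0,0]]
    - [10,[0,4,0],[0,0,0]]
    - [10,[0,0,0],[0,0,0]]

```text
clock: 22.25
eef_pos: [554.1, 149.1, 138.3]
tcp_rot: [3.141, 0.004, -3.032]
contact_force: [-6.4, -0.9, 14.6]
opening: 0.338
```

servo_tool:
  rows:
    - [10,[0,-4,0],[0,0,0]]
    - [10,[0,-4,0],[0,0,0]]
    - [10,[0,-4,0],[0,0,0]]
    - [10,[0,0,0],[0,0,0]]

```text
clock: 22.75
eef_pos: [555.6, 136.6, 138.3]
tcp_rot: [3.141, 0.004, -3.033]
contact_force: [-4.5, -1.4, 13.7]
opening: 0.342
```

servo_tool:
  rows:
    - [10,[0,0,-10],[0,0,0]]
    - [10,[0,0,-40],[0,0,0]]
    - [10,[0,0,-40],[0,0,0]]
    - [10,[0,0,-30],[0,0,0]]
    - [10,[0,0,0],[0,0,0]]
    - [10,[0,0,0],[0,0,0]]

```text
clock: 23.5
eef_pos: [554.3, 136.5, 255.5]
tcp_rot: [-3.141, 0.002, -3.032]
contact_force: [-0.1, -0.8, -3.3]
opening: 0.338
```

Run:
```python
from h import *
plan([479.3,276.6,258],3.32)
for c in ("scene",):
    I=grab_frame(c);cv2.imwrite("pics/s3.png",cv2.resize(I[180:250,260:390],None,fx=6,fy=6,interpolation=cv2.INTER_CUBIC))
```

```text
at [554.3 136.5 255.5] [-3.1414e+00  2.0000e-03 -3.0324e+00] t 23.5 F [-0.1 -0.8 -3.3] open 0.338
shift(tool) [ 59.3 147.4  -2.6] turn deg [-0.   0.1 -4. ]
```

View pics/s3.png

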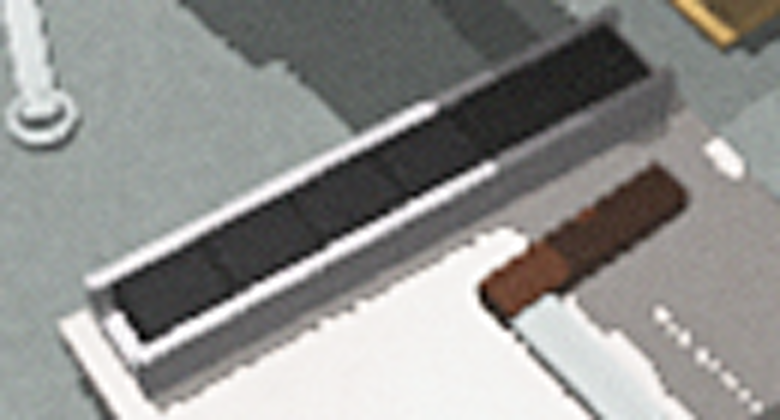

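The strip now looks level, with no steps between sections. TCP height along the pass ran smoothly from 137.0 to 138.3 mm, with no bumps. I'll take the roller back to the holder.

servo_tool:
  rows:
    - [10,[20,49,0],[0,0,0]]
    - [10,[20,49,0],[0,0,0]]
    - [10,[19.3,49.4,0],[0,0,0]]
    - [10,[0,0,0],[0,0.1,-3.8]]
    - [10,[0,0,0],[0,0,0]]
    - [10,[0,0,0],[0,0,0]]

```text
clock: 24.3
eef_pos: [479.9, 276.1, 255.7]
tcp_rot: [-3.141, 0.0, -2.968]
contact_force: [0.5, -0.2, -2.8]
opening: 0.34
```

Run:
```python
from h import *
plan([479.3,276.6,90],3.317)
I=grab_frame("wrist");cv2.imwrite("pics/w4.png",I)
```

```text
at [479.9 276.1 255.7] [-3.1408e+00  4.0000e-04 -2.9681e+00] t 24.3 F [ 0.5 -0.2 -2.8] open 0.34
shift(tool) [  0.5   0.7 165.7] turn deg [-0.   0.  -0.1]
```

View pics/w4.png

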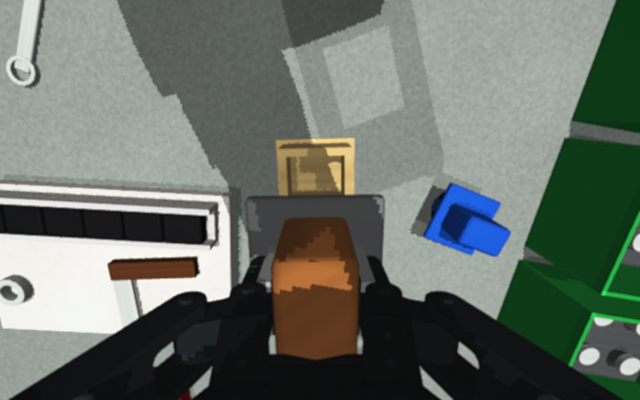

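The roller sits in the grip exactly as it did before rolling: the collar is at columns 247–384 in both views. The holder mouth is right below it at (316,170).

servo_tool:
  rows:
    - [10,[0.5,0.5,50],[0,0,0]]
    - [10,[0,0,40],[0,0,0]]
    - [10,[0,0,20],[0,0,0]]
    - [10,[0,0,15],[0,0,0]]
    - [10,[0,0,10],[0,0,0]]
    - [10,[0,0,0],[0,0,0]]
    - [10,[0,0,0],[0,0,0]]

```text
clock: 25.22
eef_pos: [480.2, 277.4, 122.3]
tcp_rot: [3.141, 0.003, -2.966]
contact_force: [1.3, 0.5, -3.7]
opening: 0.337
```

servo_tool:
  rows:
    - [10,[0,0,10],[0,0,0]]
    - [10,[0,0,10],[0,0,0]]
    - [10,[0,0,10],[0,0,0]]
    - [10,[0,0,8],[0,0,0]]
    - [10,[0,0,0],[0,0,0]]
    - [10,[0,0,0],[0,0,0]]

```text
clock: 25.98
eef_pos: [479.9, 277.2, 83.7]
tcp_rot: [-3.141, 0.002, -2.966]
contact_force: [-0.8, -0.0, -3.2]
opening: 0.337
```

servo_tool:
  rows:
    - [10,[0,0,4],[0,0,0]]
    - [10,[0,0,3],[0,0,0]]
    - [10,[0,0,2],[0,0,0]]
    - [10,[0,0,0],[0,0,0]]

```text
clock: 26.48
eef_pos: [479.6, 277.1, 74.4]
tcp_rot: [-3.141, 0.001, -2.966]
contact_force: [-0.6, -0.2, -3.5]
opening: 0.337
```

servo_tool:
  rows:
    - [10,[0,0,0.7],[0,0,0]]
    - [10,[0,0,0.6],[0,0,0]]
    - [10,[0,0,0],[0,0,0]]

```text
clock: 26.85
eef_pos: [479.8, 277.2, 73.3]
tcp_rot: [-3.141, 0.002, -2.966]
contact_force: [0.1, 0.6, -2.6]
opening: 0.335
```

servo_tool:
  rows:
    - [10,[0,0,0.4],[0,0,0]]
    - [10,[0,0,0],[0,0,0]]
    - [10,[0,0,0],[0,0,0]]

```text
clock: 27.22
eef_pos: [479.8, 277.2, 73.3]
tcp_rot: [-3.141, 0.002, -2.966]
contact_force: [-2.3, -2.1, 6.3]
opening: 0.341
```

Contact is confirmed: the collar is on the rim at the original height. I'll open and retreat.

servo_tool:
  rows:
    - [50,[0,0,0],[0,0,0]]
    - [85,[0,0,0],[0,0,0]]
    - [85,[0,0,0],[0,0,0]]
    - [85,[0,0,0],[0,0,0]]
    - [85,[0,0,0],[0,0,0]]
    - [85,[0,0,0],[0,0,0]]
    - [85,[0,0,-10],[0,0,0]]
    - [85,[0,0,-30],[0,0,0]]

```text
clock: 28.22
eef_pos: [478.8, 276.6, 112.6]
tcp_rot: [-3.14, -0.001, -2.966]
contact_force: [-0.0, 0.1, 0.2]
opening: 1.0
```

servo_tool:
  rows:
    - [85,[0,0,-50],[0,0,0]]
    - [85,[0,0,-50],[0,0,0]]
    - [85,[0,0,-20],[0,0,0]]
    - [85,[0,0,0],[0,0,0]]
    - [85,[0,0,0],[0,0,0]]

```text
clock: 28.85
eef_pos: [478.9, 276.8, 232.0]
tcp_rot: [-3.141, 0.001, -2.966]
contact_force: [0.3, -0.2, -0.2]
opening: 0.993
```

Run:
```python
from h import *
plan([479,276,231],3.317)
I=grab_frame("wrist");M=np.array(get_calibration("wrist")["world_to_cam"]);K=np.array(get_calibration("wrist")["intrinsics"])
o=I[60:300,0:400];cv2.imwrite("pics/w5.png",cv2.resize(o,None,fx=2,fy=2,interpolation=cv2.INTER_CUBIC))
h=cv2.cvtColor(I,cv2.COLOR_BGR2HSV);roi=np.zeros((400,640),bool);roi[130:240,265:385]=1
H,S,V=[h[...,i].astype(int) for i in range(3)]
br=cv2.morphologyEx((roi&(S>120)&(H<15)&(V>40)).astype(np.uint8),cv2.MORPH_CLOSE,np.ones((5,5)))>0
print("block",np.round(fit(br,M,K,[(44,30,68,118)],[477,270,.17*50]),3))
tan=cv2.morphologyEx((roi&(S>60)&(H<30)).astype(np.uint8),cv2.MORPH_OPEN,np.ones((2,2)))
hull=np.zeros((400,640),np.uint8);cv2.fillConvexPoly(hull,cv2.convexHull(np.argwhere(tan)[:,::-1].astype(np.int32)),1)
print("holder",np.round(fit(hull>0,M,K,[(76,92,0,6),(66,76,0,60),(44,30,68,118)],[477,270,.17*50]),3))
```

```text
at [478.9 276.8 232. ] [-3.1410e+00  5.0000e-04 -2.9661e+00] t 28.85 F [ 0.3 -0.2 -0.2] open 0.993
shift(tool) [ 0.  -0.8  1. ] turn deg [-0.  0.  0.]
block [4.77181e+02 2.76418e+02 2.05000e-01 4.17812e+02 2.01500e+03]
holder [4.79923e+02 2.76520e+02 2.01000e-01 2.59502e+02 6.72400e+03]
```

View pics/w5.png

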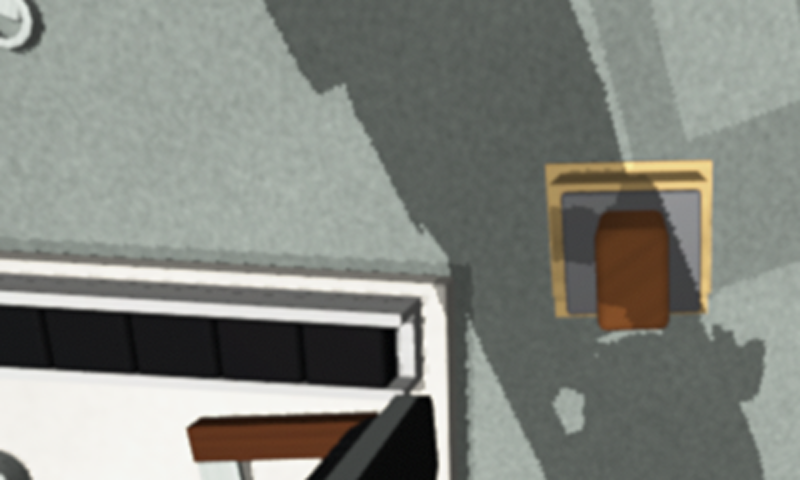

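The roller hangs centred and upright in its holder, just as at the start, and the gripper is clear and open.

```bash
python3 -c "
from rig import *
print(sign_off())"
```

```text
the job is handed in; nothing more can be done
None
```

I rolled the whole strip in one pass, hung the roller back upright in its holder, let go and handed the job in at about 29 s of the 72 s allowed. No verdict was reported.

- **Pressure:** after each settled move, the reading with the roller's weight (about 3.3 N) added came to roughly 15–20 N. Force within a move was not recorded, so I cannot confirm the peak stayed below 28 N.
- **Sections home:** I had no reading of the trim joints, so this is inferred. Section 1 was felt stopping on its hard stop. Along the rest of the strip the tool height rose smoothly from 137.0 to 138.3 mm, with no bump. The load stayed above the 13 N maximum friction, and the last view shows a level strip.
- **Coverage:** I rolled from the middle of section 1 to just past the middle of section 6, so the outer halves of those two rigid sections were not rolled.
- **Roller in holder:** the collar met the rim at the same tool height as when I picked it up (73.3 mm). The picture fits put the roller within about 3 mm of the holder's centre and aligned with it. The contact force was about 0 after I let go.
- **Bystanders:** I saw no sign that any of them moved. My last pictures showed the try square, wrench and ring, but I did not re-measure any of them at the end.

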